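# Mark the right specimen mount in the hand press

## Robot

A 6-joint arm with a two-finger parallel gripper is mounted at the origin on the work surface. World frame = base frame: x ahead of the robot, y to its left, z up, the work surface at z = 0. Lengths are in mm, angles in rad, forces in N, time in s.
With the tool pointing down it reaches from about 250 to 775 mm from the base axis. Payload 4 kg.
Tool frame: the origin (TCP) lies at the very end of the fingers, on their centre line; the grasp point (between the pads) lies 19 mm behind it; z points along the fingers, y is the line along which they close (so a half turn about z gives the same grasp; the last joint's range is limited). The gripper opens to 94 mm and grips with 3 to 60 N. Pads are 16 mm wide; open, the fingers measure 119 mm over their backs; the gripper's body (75 mm by 177 mm) begins 78 mm behind the grasp point.
Start: joints at [1.145, 0.087, 1.371, -0, 1.684, -0.103], TCP at [174.483, 521.609, 205.506] pointing down, gripper open.
Joint ranges: [-3.1, 3.1], [-0.76, 2.03], [0.27, 2.55], [-1.08, 4.22], [0.17, 2.65], [-2.57, 2.57]. Speed limits (rad/s): [2.79, 2.79, 3.14, 3.14, 3.14, 3.14].

## Interface

Orientations are given as a rotation vector (axis times angle).
In Python, from plant import bot gives the robot as it stands. The module is installed in compiled form; this text tells all that it offers.
- The arm moves only by the tool servo_tool, never from a script. Its argument "moves" is a list of rows, each a list of 7 numbers: the shift along the tool's x, y, z scaled (see below), then the turn, a rotation vector about the tool's x, y, z scaled (see below), then the gripper's target within -1 to 1 (shut at 1, half-way at 0, fully open at -1). In form: [[dx, dy, dz, rx, ry, rz, fingers], ...]. A call has 1 to 12 rows; each row shifts and turns the commanded pose from where the row before left it, along the tool's axes as they then stand; what a row does not reach is not made up. The controller multiplies each number of a shift by 0.02 m and each number of a turn by 60 degrees. A row lasts 1/10 s, in which the tool goes at most 50 mm and 8.59 degrees, less where a joint would pass 70% of its speed; a pose out of reach is approached as far as the arm can. A call with a number of a shift or a turn outside -1 to 1 is refused whole. A call with a gripper value outside its range is refused whole. The fingers move at their own pace and stop on an object; "force" is the grip in N (left out, the last holds). Time passes only in rows, so rows that do not move let the fingers close. It gives the time, the measured TCP pose, the force, the opening and the grip force at its end, in the units of the state.
- bot.get_state(): the state, without advancing time (a new reading comes with each control period).
- bot.read_camera(name): name is "side" or "top"; returns the picture (480x640x3 uint8, blue, green, red); there is no depth.
- bot.camera_model(name): a dict with "fx", "fy", "cx", "cy" (pixels), "rvec" (rotation vector, rad) and "tvec" (3), from world to camera coordinates, as OpenCV has them. Camera axes: x right, y down, z forward; pixel columns grow to the right and rows downward; lengths in mm; the calibration is good to about 2 mm. A picture is of the moment at which its call begins. camera_model takes no time and is no camera call.
- bot.finish_job(): hands the job in; it is judged then, once.
Trained networks look in the newest picture that a camera, given by its name, has taken for a name from the list of things; names that differ only in an ending like _2 or _b are one class to them, and where a whole thing is asked for, a point or a joint stands for the part that bears it (a point fixed in the world has none). Each returns a list of dicts, best first, with "score" (0 to 1); they miss things now and then, are a little off and sometimes report something else, mostly with a low value. They report only what shows in the picture. A call takes as long as a camera call.
- bot.masks_of(camera, name): "mask" (480x640 bool, what is visible of it) and "xy" ([column, row] in pixels, amid what is visible of it).
The state is a dict: "t": time; "joint_positions": joint angles; "dq": joint speeds; "joint_torque": joint torques, N m; "tool_pos": TCP position; "eef_rot": TCP orientation; "contact_force": force on the tool from outside, world axes, zero at the start; "moment": the same for the moment, N m; "gripper_width": finger opening in mm; "grasp_force": force on a finger pad.
Only numpy, scipy, OpenCV 4.12 (cv2) and the standard library are available. Lean on these libraries where they do the work, as an engineer would, in place of code of your own. Each camera call takes 0.05 s, during which the arm holds its last target. There are 200 camera calls.

## Task

Of the three black specimen mounts on the white board, stand the middle-height one (24 mm tall) upright in the middle of the press's round platform, so that nothing of it overhangs, and let go of it; then push the slide fully home under the plunger. Press the plunger head all the way down to its stop for a moment to mark the mount, then let the head spring back up, leaving the mount on the platform under it. Leave the other two mounts and everything else on the bench where they are.

Things in the scene. Friction and masses are not known exactly. Their poses are not given: they have to be found in the camera images.
- press: Black hand press, fixed, 182 mm high. Origin: underside of its base, on the plunger's axis; z up. Base 120 (x) x 380 (y) x 18 mm, from y -260 to +120. Column 70 x 50, 158 high, at y +60 to +110, with an arm (50 mm wide, heights 115 to 145) over to y -20 and a steel bush (radius 19, heights 111 to 147) for the plunger. The slide runs along this y; out = towards -y.
- slide (a joint): Position of the press's aluminium slide along the press's +y, m: 0 = fully out, 0.12 = fully home at its stop, platform right under the plunger. Starts near the out end, stays where left, needs about 2 N to move. Slide plate 70 x 70 mm, top 35 mm above the bench, with a 40 mm wide tongue towards -y that carries the tab.
- tab_top (a point): Middle of the top of the slide's upright push tab: 24 mm wide (press x), 12 mm thick (press y), 35 mm tall, its top 70 mm above the bench, 95 mm from the platform's centre on the side away from the column. Axes as the press's. Can be pushed on its outer (-y) face or pinched across its 24 mm.
- platform_top (a point): Centre of the top face of the round steel platform on the slide: 44 mm diameter, 45 mm above the bench, 10 mm above the slide plate; axes as the press's.
- platform (a joint): How far the sprung platform is pushed down, m: 0 = up (also under a mount's weight), 0.007 = bottomed; 2.4 N to start, then 600 N/m. With the plunger at its stop the 24 mm mount pushes it down 3 mm; the 16 mm mount is not reached, the 32 mm mount bottoms it before the plunger's stop.
- plunger (a joint): How far the spring plunger is pressed down, m: 0 = up, 0.019 = at its stop. It takes about 2 N to start, 7 N at the stop, 11 N at the stop with the 24 mm mount under it; it springs back when let go.
- plunger_top (a point): Centre of the flat top of the plunger's black mushroom head, 44 mm diameter, 182 mm above the bench when up and 163 mm at the stop. Its steel foot (22 mm diameter) hangs 40 mm above the platform's level when up.
- mount_middle: The mount to be marked: black plastic cylinder, 30 mm diameter, 24 mm tall, with a small square steel specimen in its top; standing on the white board. Origin: centre of its underside; z up. About 50 g.
- mount_short: Look-alike mount, 30 mm diameter, 16 mm tall, on the board. Origin: centre of its underside.
- mount_tall: Look-alike mount, 30 mm diameter, 32 mm tall, on the board. Origin: centre of its underside. The three stand in a row about 75 mm apart, in any order, on a fixed white board 250 x 110 mm and 4 mm thick; the row runs roughly along the world's x.
- jar: Bystander: closed jar, 56 mm diameter, 85 mm tall. Origin: centre of its underside.
- cup: Bystander: white bowl, 64 mm diameter, 50 mm tall. Origin: centre of its underside.
- driver: Bystander: screwdriver, about 200 mm long, lying on the bench roughly along the world's y.
- block: Bystander: steel test block 50 x 50 x 18 mm. Origin: centre of its underside.

How it is judged (in metres and radians):
On the way, in this order (a step that is already met when the one before it is completed fails the run):
1. the 24 mm mount stands upright, centred on the platform and let go, with the slide still out (horizontal distance between mount_middle and platform_top below 0.008 m and z of mount_middle in the frame of platform_top between -0.003 and 0.003 m and angle between mount_middle's own z axis and vertical below 0.1 rad and value of joint slide below 0.09 m and contact force between mount_middle and the fingers below 0.2 N), for 0.2 s.
2. the slide is fully home with the mount on the platform (horizontal distance between mount_middle and platform_top below 0.008 m and z of mount_middle in the frame of platform_top between -0.003 and 0.003 m and angle between mount_middle's own z axis and vertical below 0.1 rad and value of joint slide above 0.115 m), for 0.1 s.
3. the plunger is at its stop, pressing the mount on the sunk platform (value of joint plunger above 0.0175 m and value of joint platform above 0.0015 m and horizontal distance between mount_middle and plunger_top below 0.011 m and value of joint slide above 0.115 m), for 0.2 s.
At the end, for the whole second after the job is handed in: The 24 mm mount stands upright (0.1 rad) and still on the platform, within 8 mm of its centre and 11 mm of the plunger's axis; slide within 5 mm of fully home; plunger back up within 3 mm; the other mounts and the bystanders within 30 mm of where they started (all of step 2 and value of joint plunger below 0.003 m and horizontal distance between mount_middle and plunger_top below 0.011 m and linear speed of mount_middle below 0.02 m/s and distance of each of mount_short, mount_tall, jar, cup, driver, block from where it was at the start of the episode below 0.03 m); the robot touches nothing.
It fails at once if another mount is moved by more than 30 mm (distance of any of mount_short, mount_tall from where it was at the start of the episode above 0.03 m).
It fails at once if a bystander is moved by more than 30 mm (distance of any of jar, cup, driver, block from where it was at the start of the episode above 0.03 m).
It also fails if it takes over 64 s, if anything falls off the work surface, if the arm or the gripper's body presses on something with over 40 N, if the wrist force passes 120 N, or if a joint passes its speed limit or range.

## Working session

There is one attempt and no reset: what is moved stays moved. The work goes in short steps, Python scripts to look and compute and a tool call to move; the robot and the scene stay as the last step left them, time stands still between calls to the robot, and variables do not carry over. Pictures are saved under pics/ and viewed, at most 10 in all, crops included, and the job is handed in when it is done.

Besides the shell and the picture viewer there is one more tool, called by a JSON object that holds its "name" and its "arguments". servo_tool: Moves the arm, as the interface text tells. Its arguments: {"type":"object","properties":{"moves":{"type":"array","items":{"type":"array","items":{"type":"number"}}},"force":{"type":"number"}},"required":["moves"]}

```bash
mkdir -p pics
cat > h.py <<'E'
import numpy as np, cv2
from plant import bot
def cam(n):
    m=bot.camera_model(n); K=np.array([[m['fx'],0,m['cx']],[0,m['fy'],m['cy']],[0,0,1.]])
    return K,np.array(m['rvec'],float),np.array(m['tvec'],float).ravel()
def proj(n,P):
    K,r,t=cam(n); return cv2.projectPoints(np.array(P,float).reshape(-1,1,3),r,t,K,None)[0].reshape(-1,2)
def back(n,px,z):
    K,r,t=cam(n); R=cv2.Rodrigues(r)[0]; px=np.array(px,float).reshape(-1,2)
    d=np.c_[px,np.ones(len(px))]@np.linalg.inv(K).T@R; c=-R.T@t
    return c+d*((z-c[2])/d[:,2])[:,None]
E
python3 - <<'E'
from h import *
for n in("top","side"):
    cv2.imwrite(f"pics/{n}0.png",bot.read_camera(n)); K,r,t=cam(n); print(n,K[0,0],-cv2.Rodrigues(r)[0].T@t)
    for o in["mount_middle","mount_short","mount_tall","tab_top","platform_top","plunger_top","press","jar","cup","driver","block"]:
        print(o,[(round(d['score'],2),np.round(d['xy']).tolist(),int(d['mask'].sum()),np.round(back(n,d['xy'],0)[0]).tolist()) for d in bot.masks_of(n,o)[:3]])
s=bot.get_state();print({k:np.round(v,3).tolist() for k,v in s.items()})
E
```

```text
top 622.6207511762412 [ 373.18694344   48.3635637  1453.96321014]
mount_middle [(0.73, [159.0, 208.0], 512, [589.0, 409.0, 0.0]), (0.59, [450.0, 243.0], 132, [507.0, -276.0, 0.0])]
mount_short [(0.55, [444.0, 210.0], 133, [586.0, -262.0, 0.0])]
mount_tall [(0.61, [463.0, 267.0], 143, [452.0, -306.0, 0.0]), (0.43, [286.0, 278.0], 640, [423.0, 109.0, 0.0])]
tab_top [(0.62, [349.0, 211.0], 1467, [582.0, -39.0, 0.0])]
platform_top [(0.84, [340.0, 210.0], 286, [584.0, -18.0, 0.0])]
plunger_top [(0.67, [294.0, 198.0], 359, [612.0, 91.0, 0.0])]
press [(0.68, [329.0, 208.0], 8572, [588.0, 9.0, 0.0]), (0.34, [453.0, 243.0], 155, [507.0, -283.0, 0.0])]
jar [(0.74, [197.0, 295.0], 560, [383.0, 315.0, 0.0])]
cup [(0.85, [376.0, 295.0], 613, [385.0, -102.0, 0.0]), (0.45, [343.0, 212.0], 245, [581.0, -24.0, 0.0])]
driver [(0.84, [287.0, 275.0], 630, [430.0, 107.0, 0.0])]
block [(0.57, [158.0, 208.0], 465, [586.0, 412.0, 0.0])]
side 488.44084958189524 [ 408.35210421 -584.55158868  736.8814973 ]
mount_middle [(0.69, [343.0, 440.0], 443, [506.0, -273.0, 0.0])]
mount_short [(0.77, [395.0, 423.0], 392,
[... 287 characters left out ...]
4, [353.0, 288.0], 12043, [589.0, 16.0, 0.0]), (0.23, [345.0, 197.0], 425, [635.0, 295.0, 0.0])]
jar [(0.8, [240.0, 194.0], 926, [389.0, 348.0, 0.0])]
cup [(0.62, [255.0, 338.0], 1144, [390.0, -67.0, 0.0])]
driver [(0.75, [264.0, 264.0], 781, [424.0, 112.0, 0.0])]
block [(0.71, [316.0, 168.0], 293, [588.0, 421.0, 0.0])]
{'t': 1.2, 'joint_positions': [1.145, 0.087, 1.371, 0.0, 1.684, -0.103], 'dq': [-0.001, -0.001, 0.001, -0.003, 0.001, 0.001], 'joint_torque': [0.0, -34.007, -30.259, 0.072, 0.024, -0.0], 'tool_pos': [174.466, 521.612, 205.492], 'eef_rot': [0.505, 3.101, 0.0], 'contact_force': [1.137, 0.056, 0.653], 'moment': [0.007, -0.03, -0.053], 'grasp_force': 0.0, 'gripper_width': 94.008}
```

View pics/top0.png

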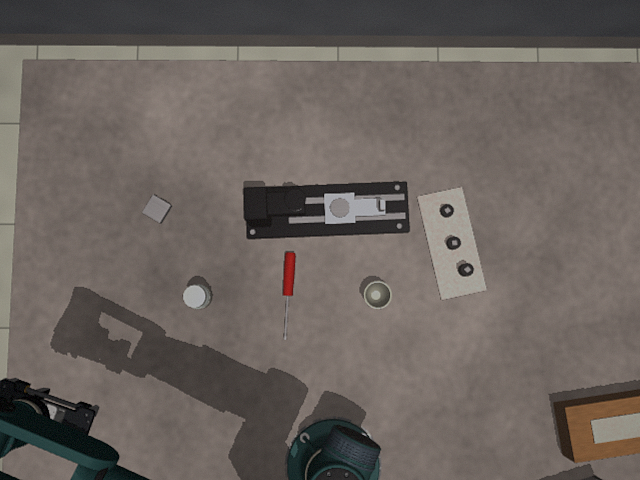

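View pics/side0.png

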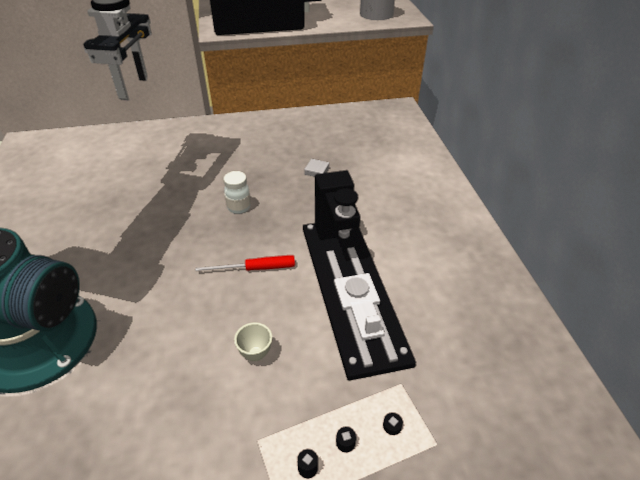

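The top view shows the press at (250–408, 183–238) px with its slide out to the right, and the platform at (340, 208). The mounts are at (447, 210), (453, 243) and (465, 269). The side view shows the same layout. Next I fit cylinders to settle the heights and positions.

```bash
cat >> h.py <<'E'
from scipy.optimize import minimize
def cyl(n,x,y,z,h,r,S=4):
    a=np.linspace(0,2*np.pi,40); c=np.c_[x+r*np.cos(a),y+r*np.sin(a)]
    p=proj(n,np.r_[np.c_[c,0*a+z],np.c_[c,0*a+z+h]])
    im=np.zeros((480*S,640*S),np.uint8); cv2.fillConvexPoly(im,cv2.convexHull(np.round((p+.5)*S-.5).astype(np.int32)),1); return im
def fit(n,mask,x,y,z,h,r,S=4):
    m=cv2.resize(mask.astype(np.uint8),None,fx=S,fy=S,interpolation=cv2.INTER_NEAREST)
    f=lambda q:-(lambda c:(c&m).sum()/(c|m).sum())(cyl(n,q[0],q[1],z,h,r,S))
    o=minimize(f,[x,y],method='Nelder-Mead',options=dict(initial_simplex=[[x,y],[x+8,y],[x,y+8]],xatol=.2,fatol=1e-4,maxfev=60)); return np.round(o.x,1),round(-o.fun,3)
E
python3 - <<'E'
from h import *
im={n:bot.read_camera(n) for n in("top","side")}
M={}
for n in im:
  for o in["mount_middle","mount_short","mount_tall"]:
    for d in bot.masks_of(n,o):
        x,y,_=back(n,d['xy'],14)[0]
        if abs(y+280)<50: M.setdefault((n,round(x/40)),[]).append((x,y,d['mask']))
for k in sorted(M):
    x,y,m=M[k][0]
    for h in(16,24,32): print(k,h,*fit(k[0],m,x,y,4,h,15))
for n in im:
  for o,z,h,r in(("platform_top",40,5,22),("plunger_top",172,10,22)):
    for d in bot.masks_of(n,o)[:1]:
        x,y,_=back(n,d['xy'],z+h/2)[0]; print(n,o,*fit(n,d['mask'],x,y,z,h,r))
a=cv2.resize(im["top"][170:250,235:420],None,fx=4,fy=4,interpolation=cv2.INTER_CUBIC)
b=cv2.resize(im["side"][390:480,270:430],None,fx=3,fy=3,interpolation=cv2.INTER_CUBIC)
c=np.zeros((a.shape[0]+b.shape[0],max(a.shape[1],b.shape[1]),3),np.uint8);c[:a.shape[0],:a.shape[1]]=a;c[a.shape[0]:,:b.shape[1]]=b
cv2.imwrite("pics/z1.png",c);print(c.shape)
E
```

```text
('side', 11) 16 [ 446.5 -302.8] 0.863
('side', 11) 24 [ 446.3 -304.2] 0.942
('side', 11) 32 [ 446.5 -305.7] 0.902
('side', 13) 16 [ 509.6 -277.5] 0.908
('side', 13) 24 [ 508.8 -279.2] 0.93
('side', 13) 32 [ 508.5 -281.1] 0.851
('side', 15) 16 [ 584.9 -265.7] 0.944
('side', 15) 24 [ 584.4 -266.1] 0.841
('side', 15) 32 [ 583.5 -268.2] 0.747
('top', 11) 16 [ 444.1 -306.9] 0.915
('top', 11) 24 [ 443.9 -306.2] 0.936
('top', 11) 32 [ 444. -305.] 0.907
('top', 13) 16 [ 506.2 -279.4] 0.934
('top', 13) 24 [ 505.9 -278.9] 0.917
('top', 13) 32 [ 505.2 -277.1] 0.875
top platform_top [584.5 -14.3] 0.905
top plunger_top [578.4  84.3] 0.824
side platform_top [586.  -15.6] 0.942
side plunger_top [582.8  82.6] 0.682
(590, 740, 3)
```

View pics/z1.png

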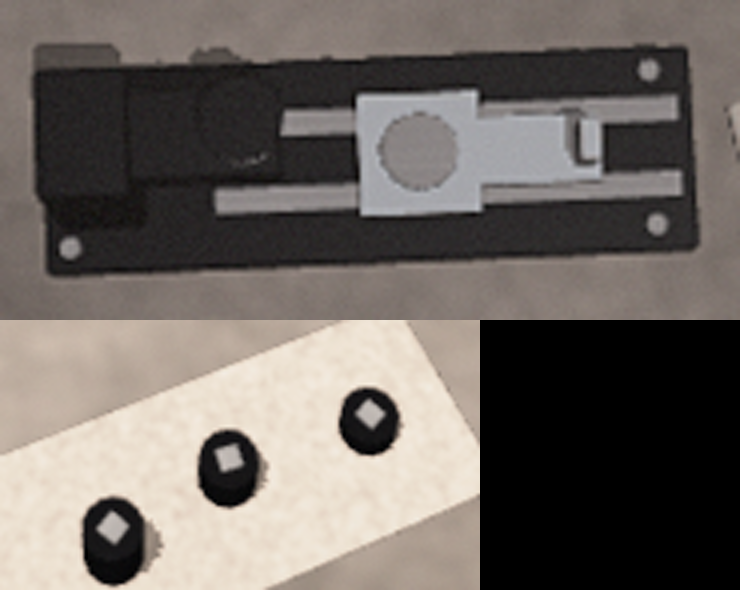

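Monotone side-wall heights put the short mount at about (584, -266), the middle one at about (507.5, -279.5) and the tall one at about (445, -305). The crop shows the tab near (583, 143) and the press base edges, giving a yaw of about 0.04. I'll turn the tool so it closes along world x, then travel.

{"name": "servo_tool", "arguments": {"moves": [[0,0,0,0,0,0.132,-0.06],[0,0,0,0,0,0.132,-0.06],[0,0,0,0,0,0.132,-0.06],[0,0,0,0,0,0.132,-0.06],[0,0,0,0,0,0.132,-0.06],[0,0,0,0,0,0.132,-0.06],[0,0,0,0,0,0.132,-0.06],[0,0,0,0,0,0.132,-0.06],[0,0,0,0,0,0.132,-0.06],[-1,0.416,0,0,0,0,-0.06],[-1,0.416,0,0,0,0,-0.06],[-1,0.416,0,0,0,0,-0.06]], "force": 15}}

```text
t: 3.0
tool_pos: [199.8, 461.1, 205.4]
eef_rot: [2.216, 2.226, -0.0]
contact_force: [-0.5, 0.4, -0.1]
gripper_width: 49.5
grasp_force: 0.0
```

Run:
```python
from h import *
s=235+np.array([[690,48],[697,248],[48,274],[583,143]])*0
c=np.array([[690,48],[697,248],[48,274]])/4+[235,170]
p=back("top",c,18);print(p.round(1)); d=p[2]-p[1];print("yaw",np.arctan2(-d[0],d[1]),np.hypot(d[0],d[1]))
e=p[0]-p[1];print(np.arctan2(e[1],e[0]),np.hypot(e[0],e[1]))
print(back("top",np.array([[592,118]])/4+[235,170],70))
```

```text
[[ 648.7 -174.7   18. ]
 [ 531.  -177.6   18. ]
 [ 514.3  198.7   18. ]]
yaw 0.0443323564654505 376.6422851940489
0.023880054122201917 117.69446805421505
[[ 598.56134187 -111.11327795   70.        ]]
```

{"name": "servo_tool", "arguments": {"moves": [[-1,0.416,0,0,0,0,-0.06],[-1,0.416,0,0,0,0,-0.06],[-1,0.416,0,0,0,0,-0.06],[-1,0.416,0,0,0,0,-0.06],[-1,0.416,0,0,0,0,-0.06],[-1,0.416,0,0,0,0,-0.06],[-1,0.416,0,0,0,0,-0.06],[-1,0.416,0,0,0,0,-0.06],[-1,0.416,0,0,0,0,-0.06],[-1,0.416,0,0,0,0,-0.06],[-1,0.416,0,0,0,0,-0.06],[-1,0.416,0,0,0,0,-0.06]]}}

```text
t: 4.2
tool_pos: [300.7, 221.3, 205.7]
eef_rot: [2.217, 2.226, 0.001]
contact_force: [0.3, 0.3, -0.3]
gripper_width: 49.7
grasp_force: 0.0
```

{"name": "servo_tool", "arguments": {"moves": [[-1,0.416,0,0,0,0,-0.06],[-1,0.416,0,0,0,0,-0.06],[-1,0.416,0,0,0,0,-0.06],[-1,0.416,0,0,0,0,-0.06],[-1,0.416,0,0,0,0,-0.06],[-1,0.416,0,0,0,0,-0.06],[-1,0.416,0,0,0,0,-0.06],[-1,0.416,0,0,0,0,-0.06],[-1,0.416,0,0,0,0,-0.06],[-1,0.416,0,0,0,0,-0.06],[-1,0.416,0,0,0,0,-0.06],[-1,0.416,0,0,0,0,-0.06]]}}

```text
t: 5.4
tool_pos: [401.5, -18.4, 205.7]
eef_rot: [2.217, 2.225, 0.001]
contact_force: [0.3, -0.2, 0.3]
gripper_width: 50.1
grasp_force: 0.0
```

{"name": "servo_tool", "arguments": {"moves": [[-1,0.416,0,0,0,0,-0.06],[-1,0.416,0,0,0,0,-0.06],[-1,0.416,0,0,0,0,-0.06],[-1,0.416,0,0,0,0,-0.06],[-1,0.416,0,0,0,0,-0.06],[-1,0.416,0,0,0,0,-0.06],[-1,0.416,0,0,0,0,-0.06],[-1,0.416,0,0,0,0,-0.06],[-1,0.416,0,0,0,0,-0.06],[-1,0.416,0,0,0,0,-0.06],[-1,0.416,0,0,0,0,-0.06],[-1,0.416,0,0,0,0,-0.06]]}}

```text
t: 6.6
tool_pos: [502.3, -258.0, 205.4]
eef_rot: [-2.217, -2.226, -0.0]
contact_force: [-0.2, 0.4, 0.6]
gripper_width: 49.7
grasp_force: 0.0
```

{"name": "servo_tool", "arguments": {"moves": [[-1,0.26,0,0,0,0,-0.06],[-0.08,0,0,0,0,0,-0.06],[0,0,1,0,0,0,-0.06],[0,0,1,0,0,0,-0.06],[0,0,1,0,0,0,-0.06],[0,0,1,0,0,0,-0.06],[0,0,1,0,0,0,-0.06],[0,0,1,0,0,0,-0.06],[0,0,1,0,0,0,-0.06],[0,0,0,0,0,0,-0.06]]}}

```text
t: 7.6
tool_pos: [505.1, -276.4, 62.1]
eef_rot: [-2.211, -2.221, 0.001]
contact_force: [-0.3, 0.4, -0.1]
gripper_width: 50.0
grasp_force: 0.0
```

Run:
```python
from h import *
a=bot.read_camera("top");b=bot.read_camera("side");print(bot.get_state()['tool_pos'])
A=cv2.resize(a[180:300,400:500],None,fx=4,fy=4);B=cv2.resize(b[360:480,270:430],None,fx=3,fy=3)
c=np.zeros((480,890,3),np.uint8);c[:480,:400]=A;c[:360,400:880]=B
cv2.imwrite("pics/z2.png",c[:,:800])
```

```text
[ 507.17627319 -278.04396609   65.67070668]
```

View pics/z2.png

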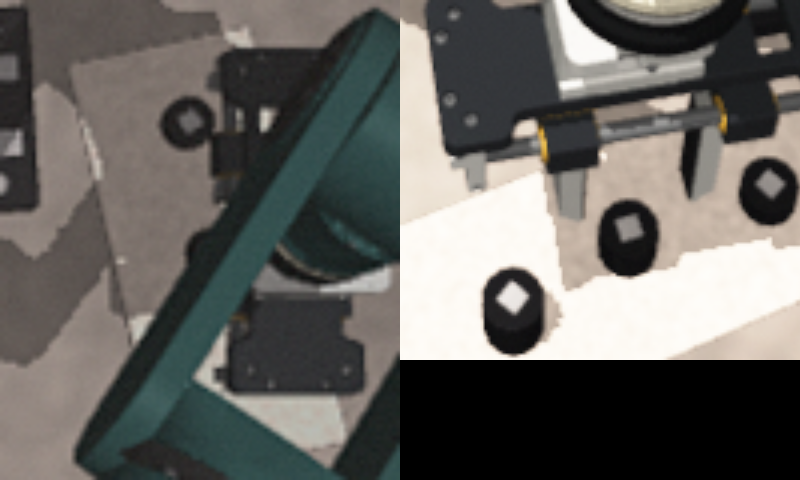

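The side crop shows the fingertips at (570, 215) and (703, 195), on either side of the middle mount at (628, 237). The neighbours are clear, so I'll descend and grip.

{"name": "servo_tool", "arguments": {"moves": [[-0.03,0,0.8,0,0,0,-0.06],[-0.03,0,0.8,0,0,0,-0.06],[0,0,0.8,0,0,0,-0.06],[0,0,0.5,0,0,0,-0.06],[0,0,0,0,0,0,-0.06],[0,0,0,0,0,0,1],[0,0,0,0,0,0,1],[0,0,0,0,0,0,1],[0,0,0,0,0,0,1],[0,0,0,0,0,0,1]]}}

```text
t: 8.7
tool_pos: [507.9, -280.3, 8.7]
eef_rot: [2.216, 2.225, 0.0]
contact_force: [-0.6, 0.1, 4.6]
gripper_width: 29.3
grasp_force: 15.0
```

{"name": "servo_tool", "arguments": {"moves": [[0,0,-0.5,0,0,0,1],[0,0,-1,0,0,0,1],[0,0,-1,0,0,0,1],[0,0,-1,0,0,0,1],[0,0,-1,0,0,0,1],[0,0,-0.8,0,0,0,1],[1,0.29,0,0,0,0,1],[1,0.29,0,0,0,0,1],[1,0.29,0,0,0,0,1],[1,0.29,0,0,0,0,1],[1,0.29,0,0,0,0,1],[1,0.29,0,0,0,0,1]]}}

```text
t: 9.9
tool_pos: [541.7, -158.8, 113.6]
eef_rot: [-2.217, -2.225, -0.0]
contact_force: [0.6, -0.5, -0.3]
gripper_width: 29.6
grasp_force: 15.0
```

{"name": "servo_tool", "arguments": {"moves": [[1,0.29,0,0,0,0,1],[1,0.29,0,0,0,0,1],[1,0.29,0,0,0,0,1],[1,0.29,0,0,0,0,1],[1,0.29,0,0,0,0,1],[1,0.29,0,0,0,0,1],[0.5,0.15,0,0,0,0,1],[0,0,0,0,0,0,1],[0,0,0,0,0,0,1]]}}

```text
t: 10.8
tool_pos: [578.8, -30.1, 113.4]
eef_rot: [2.217, 2.226, -0.001]
contact_force: [-0.3, -0.4, -0.7]
gripper_width: 29.6
grasp_force: 15.0
```

Run:
```python
from h import *
b=bot.read_camera("side");s=bot.get_state();p=s['tool_pos'];print(p,s['contact_force'],s['gripper_width'])
for d in bot.masks_of("side","mount_middle"):
    print(d['score'],d['xy'],d['mask'].sum(), fit("side",d['mask'],p[0],p[1],p[2]-4.7,24,15))
for d in bot.masks_of("side","platform_top")[:1]: print(d['xy'],fit("side",d['mask'],585,-15,40,5,22))
cv2.imwrite("pics/z3.png",cv2.resize(b[180:380,250:450],None,fx=3,fy=3))
```

```text
[578.73679659 -30.36276073 113.4342023 ] [-0.22404251  0.18771897 -0.50146114] 29.654920679131305
0.7 [393.9, 424.8] 378 (array([578.7, -30.4]), np.float64(0.0))
0.67 [354.6, 263.5] 314 (array([580.9, -30.1]), np.float64(0.881))
[361.8, 286.1] (array([586.7, -14.5]), np.float64(0.928))
```

View pics/z3.png

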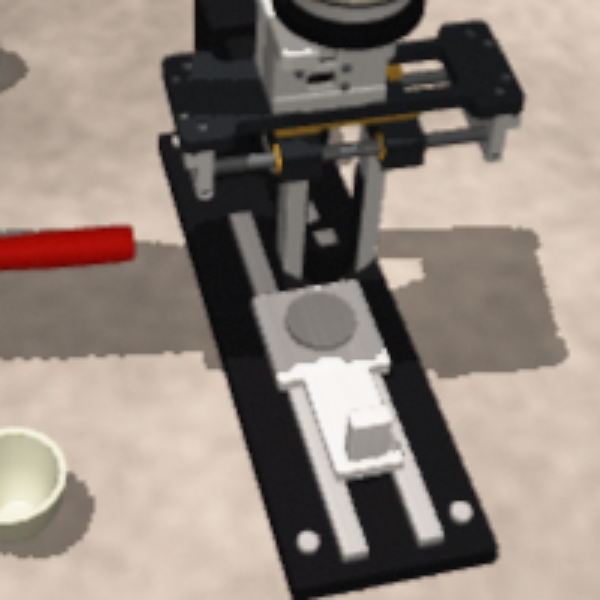

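The mount is held upright near (325, 238) in the crop, just short of the platform at (321, 320). The side camera reads about 2 mm high in x, so the platform target is (584.5, -15).

{"name": "servo_tool", "arguments": {"moves": [[0.77,0.29,0,0,0,0,1],[0,0,0.9,0,0,0,1],[0,0,0.9,0,0,0,1],[0,0,0.9,0,0,0,1],[0,0,0,0,0,0,1],[0,0,0.2,0,0,0,1],[0,0,0,0,0,0,1],[0,0,0,0,0,0,1]]}}

```text
t: 11.75
tool_pos: [585.4, -14.2, 56.6]
eef_rot: [2.216, 2.225, 0.002]
contact_force: [-0.5, -0.1, -1.1]
gripper_width: 29.9
grasp_force: 15.0
```

{"name": "servo_tool", "arguments": {"moves": [[0,0,0.15,0,0,0,1],[0,0,0.1,0,0,0,1],[0,0,0,0,0,0,1],[0,0,0,0,0,0,1]]}}

```text
t: 12.15
tool_pos: [584.6, -14.2, 50.4]
eef_rot: [-2.217, -2.226, -0.0]
contact_force: [0.5, 0.5, -0.8]
gripper_width: 29.7
grasp_force: 15.0
```

Run:
```python
from h import *
for i in range(3):
    b=bot.read_camera("side");s=bot.get_state();p=s['tool_pos'];print(p.round(1),np.round(s['contact_force'],1))
```

```text
[584.7 -14.2  50.5] [ 0.2 -0.3 -0.5]
[584.7 -14.2  50.5] [-0.6 -0.1 -0.7]
[584.7 -14.2  50.6] [-0.2  0.6 -0.3]
```

{"name": "servo_tool", "arguments": {"moves": [[-0.03,0,0.04,0,0,0,1],[0,0,0,0,0,0,1],[0,0,0,0,0,0,1]]}}

```text
t: 12.6
tool_pos: [584.7, -14.8, 49.7]
eef_rot: [2.217, 2.226, 0.0]
contact_force: [-0.4, -0.3, -0.5]
gripper_width: 29.6
grasp_force: 15.0
```

{"name": "servo_tool", "arguments": {"moves": [[0,0,0.03,0,0,0,1],[0,0,0,0,0,0,1],[0,0,0,0,0,0,1]]}}

```text
t: 12.9
tool_pos: [584.8, -14.8, 49.4]
eef_rot: [2.217, 2.226, 0.0]
contact_force: [-1.1, 0.3, 2.1]
gripper_width: 29.7
grasp_force: 15.0
```

Contact is made at 2.1 N. Releasing and rising.

{"name": "servo_tool", "arguments": {"moves": [[0,0,0,0,0,0,0.1],[0,0,0,0,0,0,0.1],[0,0,0,0,0,0,0.04],[0,0,0,0,0,0,0.04],[0,0,-0.4,0,0,0,0.04],[0,0,-1,0,0,0,0.04],[0,0,-1,0,0,0,0.04],[0,0,-1,0,0,0,0.04],[-1,0,-0.6,0,0,0,0.04],[-1,0,0,0,0,0,0.04],[-1,0,0,0,0,0,0.04]]}}

```text
t: 14.0
tool_pos: [585.6, -75.4, 130.8]
eef_rot: [2.215, 2.225, 0.002]
contact_force: [0.5, -0.5, -0.3]
gripper_width: 44.9
grasp_force: 0.0
```

{"name": "servo_tool", "arguments": {"moves": [[-1,0,0,0,0,0,1],[-1,0,0,0,0,0,1],[-1,0.1,0,0,0,0,1],[-1,0.1,0,0,0,0,1],[0,0,0,0,0,0,1],[0,0,0,0,0,0,1]]}}

```text
t: 14.6
tool_pos: [589.2, -154.5, 129.4]
eef_rot: [-2.218, -2.225, -0.001]
contact_force: [-0.4, -0.3, 0.2]
gripper_width: 1.7
grasp_force: 0.0
```

Run:
```python
from h import *
im={n:bot.read_camera(n) for n in("top","side")};s=bot.get_state();print(s['tool_pos'],s['gripper_width'])
for n in im:
  for d in bot.masks_of(n,"mount_middle"):
    print(n,d['score'],d['xy'],d['mask'].sum(), fit(n,d['mask'],584.5,-15,45,24,15))
  for o in("platform_top","tab_top"):
    for d in bot.masks_of(n,o)[:1]: print(n,o,d['xy'],d['mask'].sum())
A=cv2.resize(im["side"][230:380,280:430],None,fx=4,fy=4)[:,:440];B=cv2.resize(im["top"][180:240,300:390],None,fx=4,fy=4)
c=np.zeros((600,800,3),np.uint8);c[:,:440]=A;c[:240,440:800]=B
cv2.imwrite("pics/z4.png",c)
```

```text
[ 589.23777857 -153.75389796  129.28996053] 0.41750303374374986
top 0.71 [339.7, 206.0] 149 (array([584.4, -12.9]), np.float64(0.91))
top 0.61 [298.4, 204.7] 350 (array([584.5, -15. ]), np.float64(0.0))
top platform_top [336.0, 217.5] 97
top tab_top [351.0, 211.8] 1275
side 0.66 [357.8, 280.5] 63 (array([593.2,  -2.6]), np.float64(0.21))
side platform_top [362.7, 292.3] 49
side tab_top [366.6, 308.6] 1308
```

View pics/z4.png

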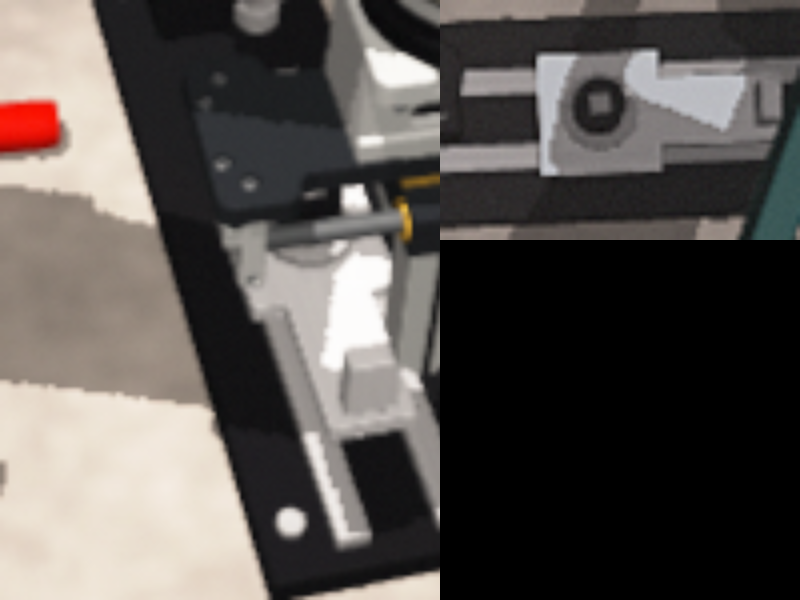

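The top view shows the mount centred on the platform. Going down behind the tab, then a gentle push.

{"name": "servo_tool", "arguments": {"moves": [[0,0,1,0,0,0,1],[0,0,1,0,0,0,1],[0,0,1,0,0,0,1],[0,0,0.95,0,0,0,1],[0,0,0,0,0,0,1],[0.4,0,0,0,0,0,1],[0.3,0,0,0,0,0,1],[0.2,0,0,0,0,0,1],[0.2,0,0,0,0,0,1],[0.2,0,0,0,0,0,1],[0.2,0,0,0,0,0,1]]}}

```text
t: 16.1
tool_pos: [589.3, -124.4, 50.4]
eef_rot: [2.217, 2.226, 0.0]
contact_force: [0.6, -0.2, 0.5]
gripper_width: 0.5
grasp_force: 0.7
```

{"name": "servo_tool", "arguments": {"moves": [[0.1,0,0,0,0,0,1],[0.1,-0.01,0,0,0,0,1],[0.1,0,0,0,0,0,1],[0.1,-0.01,0,0,0,0,1],[0.1,0,0,0,0,0,1],[0.1,-0.01,0,0,0,0,1],[0.15,0,0,0,0,0,1],[0.2,-0.01,0,0,0,0,1],[0.2,-0.01,0,0,0,0,1],[0.2,-0.01,0,0,0,0,1],[0.2,-0.01,0,0,0,0,1],[0.2,-0.01,0,0,0,0,1]]}}

```text
t: 17.3
tool_pos: [587.6, -89.4, 50.1]
eef_rot: [2.217, 2.226, 0.001]
contact_force: [-0.2, -2.4, 1.9]
gripper_width: 0.4
grasp_force: 1.1
```

{"name": "servo_tool", "arguments": {"moves": [[0.2,-0.01,0,0,0,0,1],[0.2,-0.01,0,0,0,0,1],[0.2,-0.01,0,0,0,0,1],[0.2,-0.01,0,0,0,0,1],[0.2,-0.01,0,0,0,0,1],[0.2,-0.01,0,0,0,0,1],[0.2,-0.01,0,0,0,0,1],[0.2,-0.01,0,0,0,0,1],[0.2,-0.01,0,0,0,0,1],[0.2,-0.01,0,0,0,0,1],[0.2,-0.01,0,0,0,0,1]]}}

```text
t: 18.4
tool_pos: [584.9, -45.5, 50.0]
eef_rot: [-2.217, -2.226, 0.0]
contact_force: [1.1, -2.7, 0.4]
gripper_width: 0.7
grasp_force: 1.1
```

Pushing with about 2.5 N. Now slow to the stop, near y -25.

{"name": "servo_tool", "arguments": {"moves": [[0.2,-0.01,0,0,0,0,1],[0.15,-0.01,0,0,0,0,1],[0.1,0,0,0,0,0,1],[0.1,0,0,0,0,0,1],[0.1,0,0,0,0,0,1],[0.1,-0.01,0,0,0,0,1],[0.1,0,0,0,0,0,1]]}}

```text
t: 19.1
tool_pos: [584.1, -28.7, 50.0]
eef_rot: [-2.217, -2.225, 0.001]
contact_force: [0.7, -2.5, -0.1]
gripper_width: 0.5
grasp_force: 1.1
```

{"name": "servo_tool", "arguments": {"moves": [[0.1,0,0,0,0,0,1],[0.1,0,0,0,0,0,1],[0.05,0,0,0,0,0,1],[0,0,0,0,0,0,1]]}}

```text
t: 19.5
tool_pos: [583.9, -25.8, 50.0]
eef_rot: [2.216, 2.224, -0.006]
contact_force: [-0.5, -6.5, 0.2]
gripper_width: 0.9
grasp_force: 3.4
```

{"name": "servo_tool", "arguments": {"moves": [[0.1,0,0,0,0,0,1],[0,0,0,0,0,0,1],[0,0,0,0,0,0,1]]}}

```text
t: 19.8
tool_pos: [583.9, -25.8, 50.0]
eef_rot: [2.215, 2.222, -0.009]
contact_force: [0.3, -11.2, 0.2]
gripper_width: 0.5
grasp_force: 5.4
```

The slide is at its stop (11 N, no motion). Backing off, rising, then over the plunger head.

{"name": "servo_tool", "arguments": {"moves": [[-0.4,0,0,0,0,0,1],[-1,0,0,0,0,0,1],[0,0,-1,0,0,0,1],[0,0,-1,0,0,0,1],[0,0,-1,0,0,0,1],[0,0,-1,0,0,0,1],[0,0,-1,0,0,0,1],[0,0,-1,0,0,0,1],[0,0,-1,0,0,0,1],[0,0,-1,0,0,0,1],[0,0,0,0,0,0,1]]}}

```text
t: 20.9
tool_pos: [585.8, -49.1, 213.5]
eef_rot: [2.214, 2.224, 0.008]
contact_force: [-0.3, -0.3, -1.1]
gripper_width: 0.9
grasp_force: 0.0
```

Run:
```python
from h import *
im={n:bot.read_camera(n) for n in("top","side")};s=bot.get_state();print(s['tool_pos'],s['contact_force'])
for n in im:
  for d in bot.masks_of(n,"plunger_top")[:1]: print(n,d['score'],d['xy'],d['mask'].sum(), fit(n,d['mask'],580,83,172,10,22))
A=cv2.resize(im["side"][170:320,290:440],None,fx=4,fy=4);cv2.imwrite("pics/z5.png",A)
```

```text
[584.33086666 -49.17666815 209.68430276] [-0.2066011   0.26412883 -0.45853953]
top 0.86 [292.8, 197.6] 333 (array([581. ,  85.2]), np.float64(0.894))
side 0.96 [347.4, 201.9] 387 (array([579.7,  73.7]), np.float64(0.617))
```

View pics/z5.png

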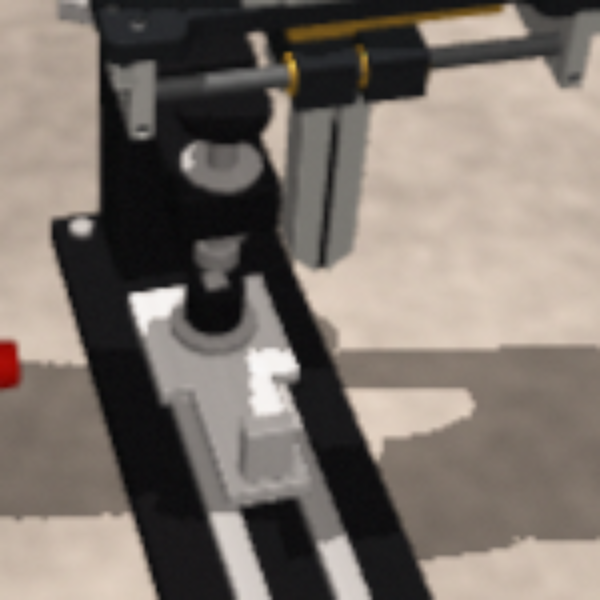

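The mount stands upright on the platform (215, 305 in the crop), under the plunger foot (218, 250). Next I move over the head at (580.5, 84).

{"name": "servo_tool", "arguments": {"moves": [[0.95,-0.03,0,0,0,0,1],[0.95,-0.03,0,0,0,0,1],[0.95,-0.03,0,0,0,0,1],[0.95,-0.03,0,0,0,0,1],[0.95,-0.03,0,0,0,0,1],[0.95,-0.03,0,0,0,0,1],[0.95,-0.02,0,0,0,0,1],[0,0,0.5,0,0,0,1],[0,0,0.5,0,0,0,1],[0,0,0.25,0,0,0,1],[0,0,0,0,0,0,1]]}}

```text
t: 22.2
tool_pos: [579.0, 82.3, 183.1]
eef_rot: [-2.217, -2.223, 0.004]
contact_force: [-0.6, -0.9, -0.3]
gripper_width: 0.4
grasp_force: 0.0
```

{"name": "servo_tool", "arguments": {"moves": [[0,0,0.2,0,0,0,1],[0,0,0.2,0,0,0,1],[0,0,0.2,0,0,0,1],[0,0,0.2,0,0,0,1],[0,0,0.15,0,0,0,1],[0,0,0.1,0,0,0,1],[0,0,0,0,0,0,1]]}}

```text
t: 22.9
tool_pos: [580.1, 82.4, 165.4]
eef_rot: [2.216, 2.224, 0.0]
contact_force: [-2.6, -3.7, 7.6]
gripper_width: 0.6
grasp_force: 4.0
```

{"name": "servo_tool", "arguments": {"moves": [[0,0,0.1,0,0,0,1],[0,0,0.1,0,0,0,1],[0,0,0,0,0,0,1],[0,0,0,0,0,0,1],[0,0,0,0,0,0,1],[0,0,0,0,0,0,1]]}}

```text
t: 23.5
tool_pos: [580.2, 82.4, 163.2]
eef_rot: [2.215, 2.223, 0.002]
contact_force: [-4.0, -2.8, 11.8]
gripper_width: 0.8
grasp_force: 5.9
```

{"name": "servo_tool", "arguments": {"moves": [[0,0,0.1,0,0,0,1],[0,0,0,0,0,0,1],[0,0,0,0,0,0,1],[0,0,0,0,0,0,1],[0,0,0,0,0,0,1]]}}

```text
t: 24.0
tool_pos: [580.2, 82.5, 163.1]
eef_rot: [2.215, 2.223, 0.003]
contact_force: [-7.8, -3.1, 17.6]
gripper_width: 0.7
grasp_force: 8.7
```

The plunger is firmly at its stop (force rises, position holds). Releasing slowly and retreating.

{"name": "servo_tool", "arguments": {"moves": [[0,0,-0.2,0,0,0,1],[0,0,-0.2,0,0,0,1],[0,0,-0.2,0,0,0,1],[0,0,-0.2,0,0,0,1],[0,0,-0.2,0,0,0,1],[0,0,-0.4,0,0,0,1],[0,0,-1,0,0,0,1],[0,0,-1,0,0,0,1],[-0.5,-1,-0.5,0,0,0,1],[-0.5,-1,0,0,0,0,1],[-0.5,-1,0,0,0,0,1],[-0.5,-1,0,0,0,0,1]]}}

```text
t: 25.2
tool_pos: [499.3, 43.6, 235.4]
eef_rot: [-2.214, -2.226, -0.001]
contact_force: [0.3, 0.4, 0.5]
gripper_width: 0.4
grasp_force: 0.0
```

{"name": "servo_tool", "arguments": {"moves": [[0,-1,0,0,0,0,1],[0,-1,0,0,0,0,1],[0,-1,0,0,0,0,1],[0,-1,0,0,0,0,1],[0,-1,0,0,0,0,1],[0,0,0,0,0,0,1],[0,0,0,0,0,0,1]]}}

```text
t: 25.9
tool_pos: [400.4, 43.0, 235.9]
eef_rot: [-2.216, -2.226, -0.002]
contact_force: [-1.2, 0.1, -0.6]
gripper_width: 0.4
grasp_force: 0.0
```

Run:
```python
from h import *
b=bot.read_camera("side");print(bot.get_state()['tool_pos'])
for d in bot.masks_of("side","plunger_top")[:1]: print(d['xy'])
cv2.imwrite("pics/z6.png",cv2.resize(b[170:320,290:440],None,fx=4,fy=4))
```

```text
[400.60041488  42.8703912  235.80645746]
[344.2, 201.7]
```

View pics/z6.png

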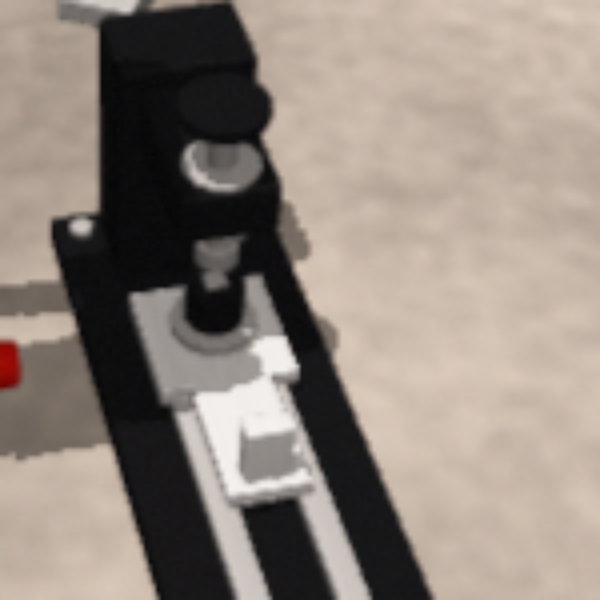

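The plunger is back up (head at 225, 105 in the crop), the mount stands on the platform (215, 305), and the slide is home.

```bash
python3 -c "
from plant import bot
print(bot.finish_job())"
```

```text
the job is handed in; nothing more can be done
None
```

The 24 mm mount was placed on the platform, slid home, pressed to the plunger's stop and left standing under the raised head; the job is handed in at about 26 of 64 s, and no verdict was returned.

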